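Close the slip can, raise its carry handle and move it to the plaster bat

ROBOT

A 6-joint arm with a two-finger parallel gripper is mounted at the origin on the work surface. World frame = base frame: x ahead of the robot, y to its left, z up, the work surface at z = 0. Lengths are in m, angles in rad, forces in N, time in s.
With the tool pointing down it reaches from about 0.4 to 0.925 m from the base axis. Payload 3.4 kg.
Tool frame: the origin (TCP) lies midway between the tips of the shut fingers; the grasp point (between the pads) lies 19 mm behind it; z points along the fingers, y is the line along which they close (so a half turn about z gives the same grasp; the last joint's range is limited). The gripper opens to 85 mm and grips with 20 to 120 N. Pads are 22 mm wide; open, the fingers measure 114 mm over their backs; the gripper's body (76 mm by 85 mm) begins 54 mm behind the grasp point. The pads swing forward as they close: fully open they stand 13 mm farther back than shut.
Start: joints at [-0.073, 0.307, 1.506, -0, 1.328, -0.073], TCP at [0.575, -0, 0.231] pointing down, gripper open.
Joint ranges: [-3.12, 3.12], [-1.05, 2.28], [0.14, 2.33], [-1.42, 4.57], [0.1, 2.73], [-2.68, 2.68]. Speed limits (rad/s): [2.57, 2.57, 3.14, 3.14, 3.14, 3.14].

INTERFACE

Orientations are given as a rotation vector (axis times angle).
In Python, from cell import observe, capture, job gives the robot as it stands.
- The arm moves only by the tool play_rows, never from a script. Its argument "steps" is a list of rows, each a list of 2 entries, a list of its own where there are three numbers: the shift along the world's x, y, z in units of 40 mm (1.0 is 40 mm), then the turn about the world's z in degrees. In form: [[[dx, dy, dz], yaw], ...]. A call has 1 to 20 rows; each row shifts and turns the commanded pose from where the row before left it; what a row does not reach is not made up. A row lasts 1/10 s, in which the tool goes at most 50 mm and 8.59 degrees, less where a joint would pass 70% of its speed; a pose out of reach is approached as far as the arm can. A call is refused whole if a number of a shift passes 1 or a number of a turn 8.59, either way. A call with a gripper value outside its range is refused whole. "claw" is the opening, from -1 (shut) to 1 (fully open), set as the call begins (left out, the last holds). The fingers move at their own pace and stop on an object; "force" is the grip in N (left out, the last holds). Time passes only in rows, so rows that do not move let the fingers close. It gives the time, the measured TCP pose, the force, the opening and the grip force at its end, in the units of the state.
- observe(): the state, without advancing time (a new reading comes with each control period).
- capture(name): name is "scene" or "side" or "wrist"; returns a dict with "img" (420x560x3 uint8, red, green, blue), "depth" (420x560 float32, m along the optical axis (not along the pixel's ray), 0 where there is no reading), "fov_y" (degrees; the focal length in pixels is half the picture's height over the tangent of half this angle, whatever the lens; pixels are square), "cx", "cy" (the principal point, pixels), "R" (3x3) and "t" (3): a world point X has camera coordinates R X + t; the wrist camera has in their place "tool_from_camera" (4x4, takes a point from camera to tool coordinates, whose origin is the TCP and whose axes are the flange's). Camera axes: x right, y down, z forward; pixel columns grow to the right and rows downward; lengths in m; the calibration is good to about 2 mm. A picture is of the moment at which its call begins: read the wrist's pose just before it.
- job.finish_job(): hands the job in; it is judged then, once.
The state is a dict: "clock": time; "q": joint angles; "dq": joint speeds; "effort": joint torques, N m; "ee_pos": TCP position; "ee_rot": TCP orientation; "wrist_force": force on the tool from outside, world axes, zero at the start; "torque": the same for the moment, N m; "gripper_width": opening from 0.0 (shut) to 1.0 (fully open); "grasp_force": force on a finger pad.
Only numpy, scipy, OpenCV 4.12 (cv2) and the standard library are available. Lean on these libraries where they do the work, as an engineer would, in place of code of your own. Each camera call takes 0.05 s, during which the arm holds its last target. There are 200 camera calls.

TASK

Fold the blue slip can's tethered yellow cap over onto its neck and turn the cap clockwise until it stops; then swing the folded carry handle up until it clicks upright into its end detent. Carry the can by the handle's wooden grip, keeping it level, and set it down (do not drop it) in the middle of the round white plaster bat, then let go. Leave the other things on the table where they are.

Things in the scene. Friction and masses are not known exactly. Their poses are not given: they have to be found in the camera images.
- can: Blue plastic slip can, loose, about 0.75 kg: a box 150 (x) x 100 (y) x 110 (z) mm. Origin: centre of its underside; z up. Its neck (hole for pouring) is in the middle of the top, 14 mm high, radius 20 mm. The cap strap's hinge lies towards +y, the folded handle towards -y. On the +x end face a brass detent ball.
- neck (a point): Top centre of the can's neck, 124 mm above the can's underside. With the cap folded down over it, the cap's underside is 112 mm, its disc's top 130 mm and the wing's top 155 mm above the can's underside.
- strap (a joint): Hinge of the cap's strap, parallel to the can's x axis, at can (0, 36, 118) mm: 0 = cap folded flat over the neck, about 1.57 = cap standing upright, stop at 1.85 leaning out to can +y. Starts open (1.3 to 1.7); stiff enough to stay where it is left.
- strap_hinge (a point): Centre of the strap's hinge, at can (0, 36, 118) mm; its x axis is the hinge axis.
- cap (a joint): Turn of the cap on its strap: grows clockwise seen from above when the cap is folded down; loose at 0 to 0.15, stop (tight) at 1.2 rad.
- wing_top (a point): Middle of the top edge of the yellow cap's finger wing. Cap: disc radius 25 mm, 18 mm high, on it a wing 46 mm long (its x axis), 10 mm thick (y), 25 mm high (z, out of the cap's top). At cap turn 0 the wing lies along the can's x axis. With the strap at angle a, this point lies at can y = 36 - 36 cos a + 37 sin a, z = 118 + 36 sin a + 37 cos a (mm).
- handle (a joint): Carry handle hinge, parallel to the can's x axis through can (0, 0, 100) mm: 0 = folded, level, grip out to can -y; pi/2 = upright, its stop. A sprung ball resists at about 1.25 to 1.45 and then holds it seated at 1.52 to 1.57.
- roller: Wooden roller grip of the carry handle, a cylinder 90 mm long and 20 mm in diameter along the can's x axis, turning freely. Origin at its middle, 95 mm from the handle's hinge: at handle angle h it is at can y = -95 cos h, z = 100 + 95 sin h (mm). Its bar has 5 mm of sprung play either way along the handle's steel side arms (at can x = +-84 mm).
- bat: Round white plaster bat, fixed, radius 130 mm, 20 mm thick. Origin: centre of its underside; its top is 20 mm above the table.
- pinch_pot: Bystander: terracotta cup, radius 30, height 50 mm; origin at the centre of its underside.
- steel_bowl: Bystander: steel bowl, radius 75, height 65 mm; origin at the centre of its underside.
- phone: Bystander: green phone 150 x 75 x 9 mm lying flat; origin at the centre of its underside.
- clay_knife: Bystander: clay spatula lying on the table, along its own x.
- glaze_jar: Bystander: amber glass jar, radius 33, height 85 mm; origin at the centre of its underside.
- clay_cup: Bystander: white mug, radius 36, height 75 mm; origin at the centre of its underside.
There are look-alikes about, which are no part of the job. There is more than one size of the can; the one meant has the size given above.

How it is judged:
By the outcome, as a careful person would: the job done as asked, in the order asked, and still so for the second after the job is handed in, with the robot touching nothing.
It also fails if it takes over 72 s, if anything falls off the work surface, if the arm or the gripper's body presses on something with over 40 N, if the wrist force passes 120 N, or if a joint passes its speed limit or range.

## Working session

There is one attempt and no reset: what is moved stays moved. The work goes in short steps, Python scripts to look and compute and a tool call to move; the robot and the scene stay as the last step left them, time stands still between calls to the robot, and variables do not carry over. Pictures are saved under pics/ and viewed, at most 10 in all, crops included, and the job is handed in when it is done.

Besides the shell and the picture viewer there is one more tool, called by a JSON object that holds its "op" and its "data". play_rows: Moves the arm, as the interface text tells. Its arguments: {"type":"object","properties":{"steps":{"type":"array"},"claw":{"type":"number"},"force":{"type":"number"}},"required":["steps"]}

```bash
mkdir -p pics; ls
cat > h.py <<'E'
import numpy as np, cv2
from cell import observe, capture, job
def cap(n):
    c=capture(n); c['f']=c['img'].shape[0]/2/np.tan(np.radians(c['fov_y'])/2); return c
def pose(c,o=None):
    "R,t cam->world"
    if 'R' in c: return c['R'].T, -c['R'].T@c['t']
    from scipy.spatial.transform import Rotation as Ro
    Rt=Ro.from_rotvec(o['ee_rot']).as_matrix(); T=np.array(c['tool_from_camera'])
    return Rt@T[:3,:3], Rt@T[:3,3]+np.array(o['ee_pos'])
def cloud(c,o=None):
    R,p=pose(c,o); h,w=c['depth'].shape; v,u=np.mgrid[:h,:w]; d=c['depth']
    X=np.stack([(u-c['cx'])/c['f']*d,(v-c['cy'])/c['f']*d,d],-1)@R.T+p
    X[d==0]=np.nan; return X
def ray(c,uv,z,o=None):
    R,p=pose(c,o); uv=np.atleast_2d(uv).astype(float)
    d=np.c_[(uv[:,0]-c['cx'])/c['f'],(uv[:,1]-c['cy'])/c['f'],np.ones(len(uv))]@R.T
    return p+d*((z-p[2])/d[:,2])[:,None]
def save(n,im): cv2.imwrite('pics/'+n+'.png',im[...,::-1])
E
python3 - <<'E'
from h import *
import pickle
o=observe(); print(o)
C={n:cap(n) for n in('scene','side','wrist')}
pickle.dump((o,C),open('c0.pkl','wb'))
for n in C: print(n,pose(C[n],o),C[n]['fov_y'],(C[n]['depth']>0).mean())
a=C['scene']['img'];b=C['side']['img']
save('scene0',cv2.resize(a,(784,588)));save('side0',cv2.resize(b,(784,588)))
E
```

```text
pics
{'clock': 0.0, 'q': array([-7.34960502e-02,  3.07562842e-01,  1.50764533e+00, -4.26712419e-06,
        1.32839871e+00, -7.35151635e-02]), 'dq': array([-9.32164125e-04,  4.43425600e-05, -1.07180637e-03, -1.65621009e-03,
       -3.76683845e-04,  4.77227974e-04]), 'effort': array([-2.40806599e-03, -4.57556927e+01, -2.51919490e+01, -3.95127336e-04,
        1.32516641e-02, -2.41733758e-06]), 'ee_pos': array([5.74317741e-01, 2.64387714e-05, 2.30397440e-01]), 'ee_rot': array([-2.22034218e+00, -2.22038691e+00,  2.07082052e-03]), 'wrist_force': array([-0.02363972, -0.12770183,  0.31117858]), 'torque': array([-0.00408727,  0.01899914, -0.01047371]), 'grasp_force': 0.0, 'gripper_width': 0.9996868623146193}
scene (array([[-0.57516648,  0.60335731, -0.55239793],
       [ 0.81801344,  0.41915553, -0.39390691],
       [-0.00612596, -0.67843098, -0.7346386 ]]), array([1.23383449, 0.63362686, 1.10446237])) 54.517694291888944 0.9957865646258504
side (array([[-0.92356506, -0.19605433,  0.32953039],
       [-0.38303987,  0.51106199, -0.76947781],
       [-0.017551  , -0.8368861 , -0.54709562]]), array([-0.03464758,  1.28569273,  0.96668035])) 53.28615635177434 0.9962117346938776
wrist (array([[ 9.99999381e-01,  4.60786984e-04, -1.01239152e-03],
       [ 1.29108759e-04, -9.52091520e-01, -3.05813212e-01],
       [-1.10480413e-03,  3.05812892e-01, -9.52090991e-01]]), array([0.57441629, 0.07918677, 0.37274784])) 68.39433601047732 0.9958843537414966
```

View pics/scene0.png

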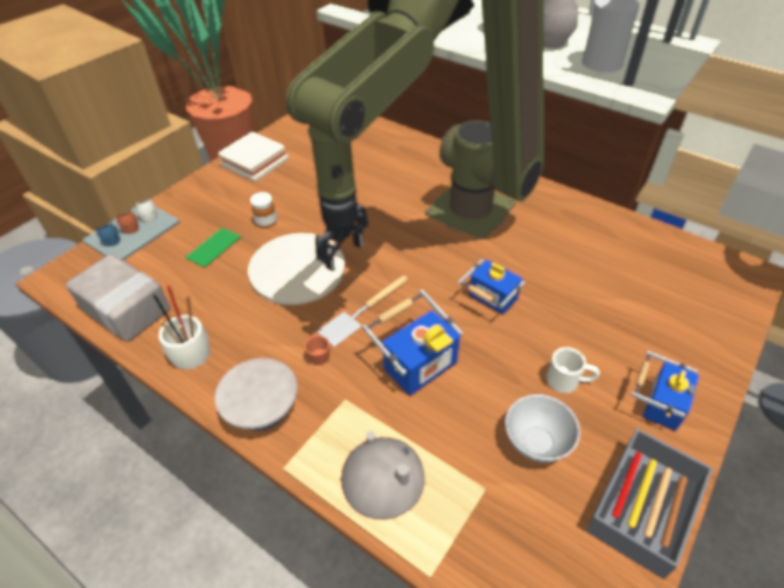

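View pics/side0.png

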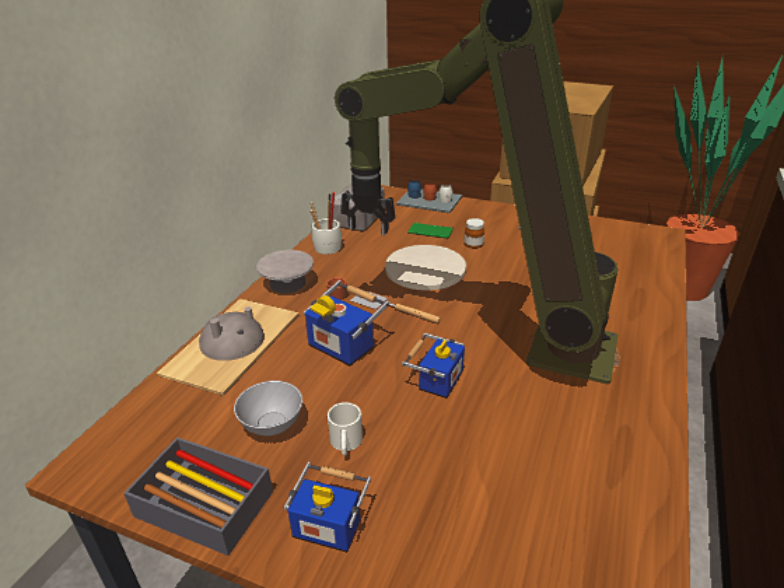

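Three blue cans are in view. In the scene picture they are at (421,350), (495,287) and (672,390); in the side picture at (340,327), (442,365) and (325,512). The first looks largest and is the only one with its cap standing open. I'll measure all three and confirm with a crop.

```bash
cat > m.py <<'E'
from h import *
import pickle
o,C=pickle.load(open('c0.pkl','rb'))
for n in('scene','side'):
    c=C[n]; X=cloud(c); hsv=cv2.cvtColor(c['img'],cv2.COLOR_RGB2HSV)
    m=cv2.inRange(hsv,(108,150,60),(128,255,255)); m=cv2.morphologyEx(m,cv2.MORPH_CLOSE,np.ones((5,5)))
    k,l,s,ce=cv2.connectedComponentsWithStats(m)
    print(n)
    for i in range(1,k):
        if s[i,4]<150: continue
        P=X[(l==i)]; P=P[np.isfinite(P[:,0])]; P=P[(P[:,2]<.16)&(P[:,2]>0)]
        if len(P)<100: continue
        zt=np.percentile(P[:,2],97); T=P[P[:,2]>zt-.008]
        r=cv2.minAreaRect((T[:,:2]*1000).astype(np.float32))
        print(s[i],ce[i].round(),'ztop',zt.round(3),'rect',[np.round(q,1) for q in r])
    # yellow, white bat
    y=cv2.inRange(hsv,(22,150,120),(32,255,255)); k,l,s,ce=cv2.connectedComponentsWithStats(y)
    for i in range(1,k):
        if s[i,4]<40: continue
        P=X[l==i]; print(' yellow',ce[i].round(),s[i,4],np.nanmean(P,0).round(3),np.nanmin(P,0).round(3),np.nanmax(P,0).round(3))
    w=(hsv[...,1]<70)&(hsv[...,2]>110)&(abs(X[...,2]-.02)<.006)&(X[...,0]>.3)&(X[...,0]<.9)&(abs(X[...,1])<.4)
    k,l,s,ce=cv2.connectedComponentsWithStats(w.astype(np.uint8))
    for i in range(1,k):
        if s[i,4]<300: continue
        P=X[l==i]; r=cv2.minEnclosingCircle((P[:,:2]*1000).astype(np.float32)); print(' white',ce[i].round(),s[i,4],r,np.median(P[:,2]))
a=C['side']['img'][190:270,200:310]; b=C['scene']['img'][190:290,240:340]
save('crop1',np.hstack([cv2.resize(a,(396,288),interpolation=3),cv2.resize(b,(288,288),interpolation=3)]))
w=C['wrist']['img']; save('wrist0',w)
E
python3 m.py
```

```text
scene
[337 187  35  36 440] [355. 203.] ztop 0.084 rect [array([292.4, 243.7]), array([118.1,  83.7]), np.float64(82.6)]
[ 274  223   54   58 1043] [296. 251.] ztop 0.113 rect [array([574.4, 207.2]), array([ 95.7, 148.2]), np.float64(74.6)]
[467 259  27  35 436] [479. 278.] ztop 0.084 rect [array([353.4, 707.9]), array([109.3,  70.6]), np.float64(6.3)]
[461 290  26  16 195] [472. 298.] ztop 0.051 rect [array([406.1, 711.5]), array([ 5.5, 66.5]), np.float64(4.5)]
 yellow [355. 194.] 66 [0.287 0.239 0.102] [0.277 0.225 0.087] [0.302 0.252 0.116]
 yellow [312. 242.] 201 [0.592 0.256 0.163] [0.568 0.235 0.15 ] [0.613 0.28  0.182]
 yellow [484. 273.] 96 [0.359 0.709 0.1  ] [0.341 0.693 0.089] [0.372 0.725 0.119]
 yellow [458. 353.] 255 [0.606 0.734 0.05 ] [ 0.517  0.725 -0.   ] [0.687 0.749 0.074]
 white [208. 192.] 2232 ((497.518798828125, -254.13282775878906), 131.56080627441406) 0.01968928738118414
side
[ 218  212   48   48 1080] [245. 236.] ztop 0.113 rect [array([566. , 219.1]), array([124.6, 157.1]), np.float64(72.5)]
[300 242  32  41 853] [315. 263.] ztop 0.088 rect [array([279.7, 244.3]), array([125. ,  71.7]), np.float64(85.7)]
[ 206  342   51   51 1334] [232. 367.] ztop 0.085 rect [array([344.9, 708.2]), array([117.7,  75.2]), np.float64(4.9)]
 yellow [231. 218.] 152 [0.582 0.258 0.164] [0.559 0.238 0.151] [0.611 0.284 0.181]
 yellow [316. 250.] 77 [0.279 0.243 0.1  ] [0.264 0.22  0.085] [0.297 0.256 0.118]
 yellow [146. 343.] 314 [0.597 0.734 0.053] [0.515 0.725 0.03 ] [0.683 0.742 0.075]
 yellow [230. 354.] 170 [0.347 0.714 0.102] [0.331 0.691 0.083] [0.365 0.729 0.118]
 white [304. 189.] 1231 ((500.9249267578125, -251.3578338623047), 135.79579162597656) 0.020742766215775754
```

View pics/crop1.png

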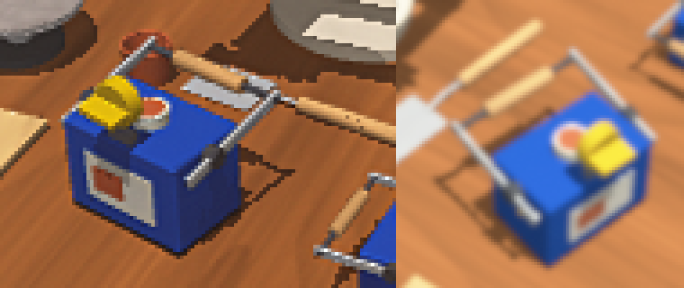

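The crop shows the large blue can at side (340,327) and scene (421,350). Its top measures about 148×96 mm and it stands 0.113 m high, its cap is open and its handle is folded. The other two are about 118×72×85 mm, so this is the one. The handle points towards the bat, with the spatula beneath it. I'll move the wrist camera above it for a closer measurement.

{"op": "play_rows", "data": {"steps": [[[0,0.4,0.4],8],[[0,0.6,0.5],8],[[0,0.6,0.5],8],[[0,0.6,0.5],8],[[0,0.6,0.4],8],[[0,0.6,0],8],[[0,0.6,0],8],[[0,0.6,0],8],[[0,0.5,0],8],[[0,0.5,0],3],[[0,0.2,0],0],[[0,0,0],0],[[0,0,0],0]], "claw": -1, "force": 40}}

```text
clock: 1.45
ee_pos: [0.5749, 0.2313, 0.3231]
ee_rot: [-0.412, -3.114, 0.002]
wrist_force: [0.3, -0.8, 0.9]
gripper_width: -0.0
grasp_force: 0.0
```

```bash
cat > w.py <<'E'
from h import *
import sys,pickle
o=observe(); c=cap('wrist'); pickle.dump((o,c),open(sys.argv[1]+'.pkl','wb'))
print(o['clock'],o['ee_pos'].round(4),o['ee_rot'].round(3),o['q'].round(2))
X=cloud(c,o); hsv=cv2.cvtColor(c['img'],cv2.COLOR_RGB2HSV)
m=cv2.inRange(hsv,(108,130,50),(128,255,255)); m=cv2.morphologyEx(m,cv2.MORPH_CLOSE,np.ones((25,25)))
near=np.hypot(X[...,0]-.574,X[...,1]-.207)<.16
T=X[(m>0)&(X[...,2]>.104)&(X[...,2]<.118)&near]; print('ztop',np.median(T[:,2]))
r=cv2.minAreaRect((T[:,:2]*1000).astype(np.float32)); print('top',r)
y=cv2.inRange(hsv,(22,150,100),(32,255,255))>0
P=X[y&near]; print('yellow',len(P),np.nanmean(P,0).round(3),np.nanmin(P,0).round(3),np.nanmax(P,0).round(3))
a=np.radians(float(sys.argv[2])); R=np.array([[np.cos(a),np.sin(a)],[-np.sin(a),np.cos(a)]])
q=np.c_[(P[:,:2]-np.array(r[0])/1000)@R.T,P[:,2]]*1000
print('yellow in can: ',np.nanpercentile(q,[1,50,99],axis=0).round(1).tolist())
w=cv2.inRange(hsv,(10,60,120),(22,200,255))>0
q=X-np.r_[np.array(r[0])/1000,0]; q=np.concatenate([q[...,:2]@R.T,q[...,2:]],-1)*1000
b=w&(abs(q[...,0])<60)&(q[...,1]>-135)&(q[...,1]<30)&(q[...,2]>85)
Q=q[b]; print('roller in can',len(Q),np.percentile(Q,[1,50,99],axis=0).round(1).tolist() if len(Q) else 0)
rr=cv2.minAreaRect((X[b][:,:2]*1000).astype(np.float32)) if len(Q) else 0; print('roller rect',rr)
save(sys.argv[1],c['img'])
E
python3 w.py wr1 -15.4
```

```text
1.45 [0.5749 0.2313 0.3231] [-4.120e-01 -3.114e+00  2.000e-03] [ 0.31  0.32  1.26 -0.    1.57 -0.99]
ztop 0.10956789155139868
top ((571.9576416015625, 205.142578125), (97.88359069824219, 148.8717041015625), 74.66570281982422)
yellow 61 [0.568 0.245 0.164] [0.559 0.233 0.155] [0.601 0.258 0.175]
yellow in can:  [[-23.5, 32.4, 155.6], [-21.4, 33.4, 162.0], [18.2, 48.3, 174.6]]
roller in can 1703 [[-43.7, -101.2, 117.5], [-4.3, -87.7, 126.0], [43.7, 27.4, 396.4]]
roller rect ((573.194091796875, 157.18002319335938), (139.81947326660156, 100.69583129882812), 57.46715545654297)
```

View pics/wr1.png

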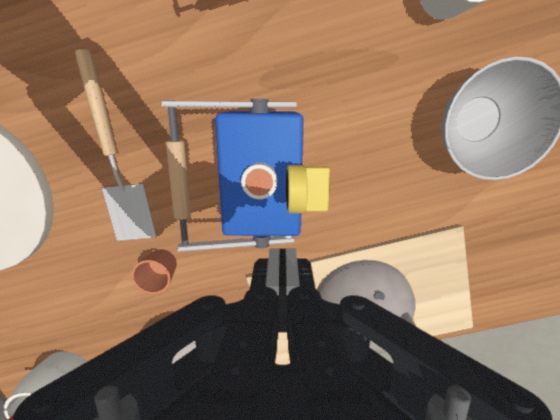

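The wrist picture shows the can's top at (260,175), the open cap and its wing at (308,190), and the wooden grip at (177,180). I'll refine the grip and wing positions.

Run:
```python
from h import *
import pickle
o,c=pickle.load(open('wr1.pkl','rb')); X=cloud(c,o); hsv=cv2.cvtColor(c['img'],cv2.COLOR_RGB2HSV)
a=np.radians(-15.35); R=np.array([[np.cos(a),np.sin(a)],[-np.sin(a),np.cos(a)]])
q=X-np.array([.572,.2051,0]); q=np.concatenate([q[...,:2]@R.T,q[...,2:]],-1)*1000
p=lambda n,m:(print(n,m.sum(),np.percentile(q[m],[2,50,98],axis=0).round(1).tolist()),print(cv2.minAreaRect(X[m][:,:2].astype(np.float32)*1000)))
w=np.zeros(hsv.shape[:2],bool); w[135:225,160:195]=1
p('roller',w&(q[...,2]>90)&(q[...,2]<150)&(hsv[...,1]>60)&(hsv[...,0]<25))
y=np.zeros(hsv.shape[:2],bool); y[160:218,284:335]=1
p('cap',y&(q[...,2]>128)&(hsv[...,0]>20)&(hsv[...,0]<35)&(hsv[...,1]>100))
n=np.zeros(hsv.shape[:2],bool); n[158:205,238:280]=1
p('neck',n&(q[...,2]>118)&(hsv[...,1]<90))
# two-view heights: roller ends / wing tip cross-check with side camera
o0,C=pickle.load(open('c0.pkl','rb'))
for nme in('side','scene'):
    s=C[nme]; S=cloud(s); qs=S-np.array([.572,.2051,0]); qs=np.concatenate([qs[...,:2]@R.T,qs[...,2:]],-1)*1000
    h=cv2.cvtColor(s['img'],cv2.COLOR_RGB2HSV)
    for n2,m in(('roller',(abs(qs[...,0])<44)&(abs(qs[...,1]+93)<25)&(abs(qs[...,2]-115)<25)&(h[...,0]<25)),('cap',(abs(qs[...,0])<30)&(abs(qs[...,1]-50)<35)&(qs[...,2]>130)&(h[...,0]>20)&(h[...,0]<35))):
        print(nme,n2,m.sum(),np.percentile(qs[m],[2,50,98],axis=0).round(1).tolist())
    w=(h[...,1]<80)&(h[...,2]>100)&(abs(S[...,2]-.02)<.005)&(np.hypot(S[...,0]-.5,S[...,1]+.253)<.15)
    u=np.argwhere(w)[:,::-1]; hull=cv2.convexHull(u.astype(np.int32))[:,0]
    E=ray(s,hull,.02)[:,:2]; A=np.c_[2*E,np.ones(len(E))]; sol=np.linalg.lstsq(A,(E**2).sum(1),rcond=None)[0]; print('bat',sol[:2],np.sqrt(sol[2]+sol[:2]@sol[:2]))
```

```text
roller 1423 [[-43.4, -100.5, 117.0], [-2.4, -89.4, 126.0], [43.7, -82.6, 128.7]]
((550.0257568359375, 115.48932647705078), (20.44029998779297, 104.31942749023438), 75.13309478759766)
cap 1846 [[-22.6, 32.6, 154.7], [-3.0, 52.9, 159.6], [21.5, 73.8, 178.8]]
((585.8798217773438, 256.5711364746094), (43.391170501708984, 46.54307174682617), 74.45708465576172)
neck 417 [[-18.3, -17.9, 120.7], [-2.2, 3.0, 123.7], [19.9, 19.8, 125.3]]
((573.1237182617188, 205.2158966064453), (38.77119064331055, 40.1259651184082), 74.65426635742188)
side roller 108 [[-43.2, -100.8, 112.7], [-2.7, -87.4, 125.5], [41.0, -82.5, 130.8]]
side cap 180 [[-23.7, 34.6, 140.8], [-7.5, 50.3, 160.6], [20.2, 74.9, 180.0]]
bat [ 0.49532178 -0.25112863] 0.13062365457682318
scene roller 157 [[-42.0, -102.7, 113.4], [1.6, -89.5, 124.7], [42.7, -83.9, 130.7]]
scene cap 233 [[-19.6, 34.9, 149.6], [6.7, 50.4, 159.4], [25.0, 73.1, 179.9]]
bat [ 0.49955185 -0.25348392] 0.12989761649172496
```

Can pose: (0.572, 0.205), yaw −15.35°. The strap is at about 1.55, and the grip's centre is at can (−92, 117) mm. The bat is at (0.4975, −0.2525). I'll go behind the cap's wing with shut fingers.

{"op": "play_rows", "data": {"steps": [[[0.2,0.6,0],0],[[0.2,0.6,-0.2],0],[[0.2,0.68,-0.6],0],[[0,0,-0.8],0],[[0,0,-0.8],0],[[0,0,-0.8],0],[[0,0,-0.7],0],[[0,0,-0.5],0],[[0,0,-0.2],0],[[0,0,0],0]]}}

```text
clock: 2.5
ee_pos: [0.5985, 0.306, 0.1381]
ee_rot: [-0.412, -3.112, 0.002]
wrist_force: [0.1, 0.1, -0.5]
gripper_width: 0.001
grasp_force: 0.0
```

{"op": "play_rows", "data": {"steps": [[[-0.04,-0.145,0],0],[[-0.04,-0.145,0],0],[[-0.04,-0.145,0],0],[[-0.04,-0.145,0],0],[[-0.04,-0.145,0],0],[[-0.04,-0.145,0],0],[[-0.04,-0.145,0],0]]}}

```text
clock: 3.2
ee_pos: [0.5874, 0.2658, 0.1393]
ee_rot: [-0.41, -3.114, 0.001]
wrist_force: [-0.6, -0.1, 0.5]
gripper_width: -0.001
grasp_force: 0.3
```

{"op": "play_rows", "data": {"steps": [[[-0.04,-0.145,0],0],[[-0.04,-0.145,0],0],[[-0.04,-0.145,0],0],[[0,0,0],0]]}}

```text
clock: 3.6
ee_pos: [0.5825, 0.2481, 0.139]
ee_rot: [-0.411, -3.114, 0.001]
wrist_force: [0.1, 0.6, -0.4]
gripper_width: -0.003
grasp_force: 0.0
```

```bash
cat > s.py <<'E'
from h import *
import sys
a=np.radians(-15.35); R=np.array([[np.cos(a),np.sin(a)],[-np.sin(a),np.cos(a)]])
A=[]
for n in('side','scene'):
    s=cap(n); S=cloud(s); q=S-np.array([.572,.2051,0]); q=np.concatenate([q[...,:2]@R.T,q[...,2:]],-1)*1000
    h=cv2.cvtColor(s['img'],cv2.COLOR_RGB2HSV)
    near=(abs(q[...,0])<110)&(abs(q[...,1])<130)
    for nm,m in(('cap',near&(q[...,2]>112)&(h[...,0]>20)&(h[...,0]<35)&(h[...,1]>110)),('blue',near&(h[...,0]>108)&(h[...,0]<128)&(h[...,1]>130)&(abs(q[...,2]-109)<6))):
        if m.sum()>20:
            print(n,nm,m.sum(),np.percentile(q[m],[2,50,98],axis=0).round(1).tolist(), cv2.minAreaRect(S[m][:,:2].astype(np.float32)*1000) if nm=='blue' else '')
    v,u=np.argwhere(near&(q[...,2]>20)).mean(0).astype(int); 
    A.append(cv2.resize(s['img'][max(v-70,0):max(v-70,0)+140,max(u-70,0):max(u-70,0)+140],(390,390),interpolation=3))
save(sys.argv[1],np.hstack(A))
print({k:np.round(v,3) for k,v in observe().items() if k in('clock','wrist_force','ee_pos','grasp_force','gripper_width')})
E
python3 s.py p1
```

```text
side cap 143 [[-75.9, -64.1, 127.5], [-17.6, 15.4, 153.3], [9.6, 31.1, 605.8]] 
side blue 431 [[-73.5, -45.5, 104.2], [-33.7, 19.0, 110.3], [65.2, 50.5, 114.4]] ((571.1891479492188, 206.7024383544922), (102.4824447631836, 151.02188110351562), 75.08177947998047)
scene cap 164 [[-8.6, -5.5, 133.8], [10.3, 17.4, 152.0], [24.9, 38.9, 192.9]] 
scene blue 605 [[-61.1, -42.1, 104.0], [40.2, 13.3, 109.5], [74.6, 49.0, 113.7]] ((573.7692260742188, 208.78970336914062), (96.2464599609375, 153.70570373535156), 74.60533905029297)
{'clock': np.float64(3.7), 'ee_pos': array([0.583, 0.249, 0.139]), 'wrist_force': array([ 0.408,  0.253, -0.352]), 'grasp_force': np.float64(0.0), 'gripper_width': np.float64(-0.001)}
```

{"op": "play_rows", "data": {"steps": [[[-0.035,-0.12,0],0],[[-0.035,-0.12,0],0],[[-0.035,-0.12,0],0],[[-0.035,-0.12,0],0],[[-0.03,-0.1,0],0],[[0,0,0],0]]}}

```text
clock: 4.3
ee_pos: [0.5759, 0.2252, 0.1393]
ee_rot: [-0.411, -3.114, 0.001]
wrist_force: [-0.1, 0.6, -0.6]
gripper_width: -0.001
grasp_force: 0.0
```

```bash
python3 s.py p2
```

```text
side cap 131 [[-75.5, -79.5, 116.5], [-18.8, 6.6, 132.8], [7.9, 24.6, 606.4]] 
side blue 465 [[-74.0, -44.5, 103.8], [-30.2, 16.3, 110.4], [68.9, 49.9, 114.0]] ((572.6717529296875, 207.870361328125), (101.54557800292969, 153.0428009033203), 76.79843139648438)
scene cap 124 [[0.3, -5.2, 118.5], [13.7, 4.8, 132.3], [25.9, 23.5, 157.3]] 
scene blue 692 [[-66.0, -42.3, 104.0], [35.6, 18.2, 109.3], [74.1, 48.8, 113.4]] ((575.803955078125, 206.82012939453125), (96.62527465820312, 147.85499572753906), 73.45967864990234)
{'clock': np.float64(4.4), 'ee_pos': array([0.576, 0.226, 0.139]), 'wrist_force': array([-0.328, -0.301,  0.928]), 'grasp_force': np.float64(0.0), 'gripper_width': np.float64(-0.003)}
```

View pics/p2.png

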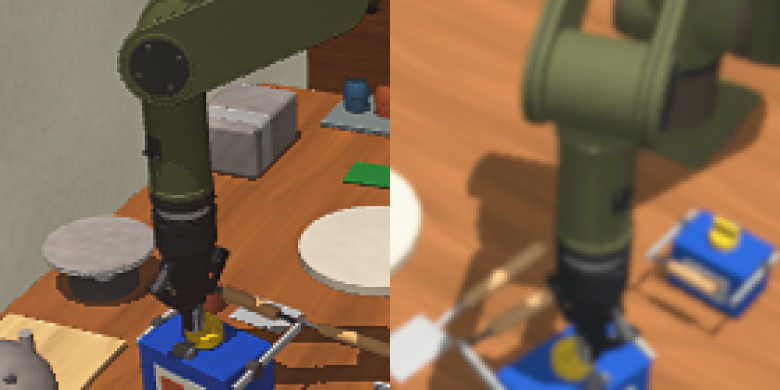

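The picture shows the cap down on the neck at side crop (205,330), with the fingers behind its wing. I'll press it down from above to seat it.

{"op": "play_rows", "data": {"steps": [[[0,0,0.4],0],[[0,0,0.4],0],[[-0.07,-0.25,0],0],[[-0.07,-0.25,0],0],[[0,0,-0.2],0],[[0,0,-0.15],0],[[0,0,-0.1],0],[[0,0,-0.07],0],[[0,0,0],0]]}}

```text
clock: 5.3
ee_pos: [0.5701, 0.205, 0.1542]
ee_rot: [0.41, 3.114, -0.002]
wrist_force: [-8.2, -6.3, 27.0]
gripper_width: -0.001
grasp_force: 13.5
```

{"op": "play_rows", "data": {"steps": [[[0,0,0.3],0],[[0,0,0.8],0],[[0,0,0.8],0],[[0,0,0.8],0],[[0,0,0.8],0],[[0,0,0.5],0],[[0,0,0],0],[[0,0,0],0]], "claw": 0}}

```text
clock: 6.1
ee_pos: [0.5704, 0.2061, 0.3093]
ee_rot: [-0.41, -3.114, 0.001]
wrist_force: [0.3, 0.0, -0.3]
gripper_width: 0.499
grasp_force: 0.0
```

```bash
cat > w2.py <<'E'
from h import *
import sys,pickle
o=observe(); c=cap('wrist'); X=cloud(c,o); hsv=cv2.cvtColor(c['img'],cv2.COLOR_RGB2HSV); save(sys.argv[1],c['img'])
print(o['clock'],o['ee_pos'].round(4))
near=np.hypot(X[...,0]-.572,X[...,1]-.205)<.16; z=X[...,2]
rc=lambda m:cv2.minAreaRect(X[m][:,:2].astype(np.float32)*1000)
m=cv2.morphologyEx(cv2.inRange(hsv,(108,130,50),(128,255,255)),cv2.MORPH_CLOSE,np.ones((7,7)))>0
print('top',rc(m&near&(abs(z-.11)<.006)))
y=near&(hsv[...,0]>20)&(hsv[...,0]<35)&(hsv[...,1]>100)
for n,k in(('disc',y&(abs(z-.131)<.007)),('wing',y&(z>.145)&(z<.19))):
    if k.sum()>10: print(n,k.sum(),np.median(z[k]).round(4),rc(k))
w=near&(hsv[...,0]>8)&(hsv[...,0]<25)&(hsv[...,1]>60)&(z>.09)&(z<.24)&(hsv[...,2]>90)&~y
k,l,s,_=cv2.connectedComponentsWithStats(w.astype(np.uint8)); i=1+np.argmax(s[1:,4]); w=l==i
print('roller',w.sum(),np.percentile(z[w],[5,50,98]).round(4),rc(w))
E
python3 w2.py wr2
```

```text
6.1 [0.5704 0.2061 0.3093]
top ((572.1185913085938, 204.9495391845703), (97.8394775390625, 148.12905883789062), 74.64076232910156)
disc 1176 0.1296 ((571.7252197265625, 205.3256378173828), (47.589820861816406, 47.233741760253906), 73.0125961303711)
wing 441 0.1545 ((572.1294555664062, 205.6840057373047), (10.025525093078613, 44.395225524902344), 69.08899688720703)
roller 1507 [0.119  0.126  0.1286] ((549.215576171875, 115.51289367675781), (20.26710319519043, 93.21086883544922), 74.49011993408203)
```

{"op": "play_rows", "data": {"steps": [[[0.04,-0.01,-0.6],-3],[[0,0,-0.8],-3],[[0,0,-0.8],0],[[0,0,-0.8],0],[[0,0,-0.7],0],[[0,0,-0.4],0],[[0,0,-0.23],0],[[0,0,0],0]]}}

```text
clock: 6.95
ee_pos: [0.5703, 0.205, 0.1344]
ee_rot: [-0.572, -3.084, 0.004]
wrist_force: [-0.4, 0.0, 0.0]
gripper_width: 0.503
grasp_force: 0.0
```

{"op": "play_rows", "data": {"steps": [[[0,0,0],0],[[0,0,0],0],[[0,0,0],0],[[0,0,0],0],[[0,0,0],0]], "claw": -1, "force": 50}}

```text
clock: 7.45
ee_pos: [0.5727, 0.205, 0.1383]
ee_rot: [0.572, 3.087, -0.001]
wrist_force: [-0.4, -3.8, 4.0]
gripper_width: 0.105
grasp_force: 52.3
```

{"op": "play_rows", "data": {"steps": [[[0,0,0],-5],[[0,0,0],-5],[[0,0,0],-5],[[0,0,0],-5],[[0,0,0],-5],[[0,0,0],-5],[[0,0,0],0]]}}

```text
clock: 8.15
ee_pos: [0.5729, 0.2051, 0.1382]
ee_rot: [1.352, 2.834, 0.0]
wrist_force: [-0.6, -5.0, 5.8]
gripper_width: 0.102
grasp_force: 52.5
```

```bash
python3 -c "
from h import *
o=observe();print(o['torque'],o['wrist_force'],o['ee_rot'],o['gripper_width'])"; python3 s.py p3
```

```text
[-0.72747388  0.0467634  -0.06185432] [-0.57077709 -5.01612795  5.82040692] [1.35205807e+00 2.83372174e+00 4.57927508e-04] 0.10171198770991967
side cap 149 [[-82.8, -100.3, 116.5], [-15.0, 7.1, 131.0], [15.9, 24.9, 609.8]] 
side blue 479 [[-74.5, -43.4, 104.2], [-29.7, 15.8, 110.4], [68.8, 50.4, 113.7]] ((570.7318115234375, 206.38986206054688), (101.78853607177734, 151.70022583007812), 73.25801086425781)
scene cap 144 [[-13.9, -10.0, 117.8], [11.9, 11.6, 130.2], [26.0, 24.0, 197.9]] 
scene blue 779 [[-68.5, -41.0, 104.4], [29.8, 14.3, 109.5], [74.5, 48.8, 113.2]] ((573.7268676757812, 209.7416534423828), (95.1314926147461, 152.24069213867188), 72.7328109741211)
{'clock': np.float64(8.25), 'ee_pos': array([0.573, 0.205, 0.138]), 'wrist_force': array([-0.498, -3.938,  6.154]), 'grasp_force': np.float64(52.519), 'gripper_width': np.float64(0.102)}
```

{"op": "play_rows", "data": {"steps": [[[0,0,0],-5],[[0,0,0],-5],[[0,0,0],-5],[[0,0,0],-5],[[0,0,0],-5],[[0,0,0],-3],[[0,0,0],-2],[[0,0,0],0]]}}

```text
clock: 9.05
ee_pos: [0.5731, 0.2051, 0.1382]
ee_rot: [2.037, 2.389, 0.002]
wrist_force: [1.0, -5.0, 4.5]
gripper_width: 0.101
grasp_force: 52.5
```

```bash
cat > o.py <<'E'
from h import *
o=observe();x=o['ee_rot'];from scipy.spatial.transform import Rotation as Q
y=Q.from_rotvec(x).as_matrix()[:,1];print(o['clock'],o['torque'].round(3),o['wrist_force'].round(1),o['ee_pos'].round(4),'tool y deg',np.degrees(np.arctan2(y[1],y[0])).round(2),o['gripper_width'].round(3))
E
python3 o.py
```

```text
Traceback (most recent call last):
  File "o.py", line 3, in <module>
    y=Q.from_rotvec(x).as_matrix()[:,1];print(o['clock'],o['torque'].round(3),o['wrist_force'].round(1),o['ee_pos'].round(4),'tool y deg',np.degrees(np.arctan2(y[1],y[0])).round(2),o['gripper_width'].round(3))
                                                                                                                                                                                     ^^^^^^^^^^^^^^^^^^^^^^^^
AttributeError: 'float' object has no attribute 'round'
```

```bash
sed -i "s/,o\['gripper_width'\].round(3)//" o.py; python3 o.py
```

```text
9.05 [-0.844 -0.056 -0.016] [ 1.  -5.   4.5] [0.5731 0.2051 0.1382] tool y deg 9.1
```

{"op": "play_rows", "data": {"steps": [[[0,0,0],-2],[[0,0,0],-2],[[0,0,0],0]]}}

```text
clock: 9.35
ee_pos: [0.5729, 0.2052, 0.1382]
ee_rot: [2.119, 2.317, 0.001]
wrist_force: [0.1, -4.5, 4.2]
gripper_width: 0.099
grasp_force: 52.5
```

```bash
python3 o.py
```

```text
9.35 [-0.717 -0.024  0.067] [ 0.1 -4.5  4.2] [0.5729 0.2052 0.1382] tool y deg 5.11
```

{"op": "play_rows", "data": {"steps": [[[0,0,0],-2],[[0,0,0],-2],[[0,0,0],0]]}}

```text
clock: 9.65
ee_pos: [0.5729, 0.2063, 0.1381]
ee_rot: [2.199, 2.243, 0.004]
wrist_force: [0.5, -1.2, 5.2]
gripper_width: 0.1
grasp_force: 52.5
```

```bash
python3 o.py
```

```text
9.65 [-0.235  0.014  0.237] [ 0.5 -1.2  5.2] [0.5729 0.2063 0.1381] tool y deg 1.12
```

{"op": "play_rows", "data": {"steps": [[[0,0,0],-2],[[0,0,0],-2],[[0,0,0],0]]}}

```text
clock: 9.95
ee_pos: [0.573, 0.2066, 0.1381]
ee_rot: [2.276, 2.165, 0.004]
wrist_force: [-0.8, -0.3, 5.1]
gripper_width: 0.1
grasp_force: 52.5
```

```bash
python3 o.py; python3 s.py p4
```

```text
9.95 [-0.062 -0.043  0.263] [-0.8 -0.3  5.1] [0.573  0.2066 0.1381] tool y deg -2.88
side cap 146 [[-72.7, -95.1, 116.3], [-12.5, 11.8, 131.9], [16.7, 26.4, 606.4]] 
side blue 474 [[-75.0, -39.1, 103.9], [-30.1, 18.0, 110.2], [70.6, 57.8, 114.2]] ((569.0519409179688, 208.6428985595703), (102.99893188476562, 151.21250915527344), 67.25459289550781)
scene cap 136 [[-12.5, -11.6, 118.9], [9.4, 13.9, 130.4], [24.9, 24.8, 156.9]] 
scene blue 819 [[-68.8, -44.3, 104.2], [26.2, 13.3, 109.5], [75.0, 54.3, 113.4]] ((573.8828735351562, 208.78302001953125), (98.03345489501953, 149.2512664794922), 67.09375762939453)
{'clock': np.float64(10.05), 'ee_pos': array([0.573, 0.207, 0.138]), 'wrist_force': array([-0.013, -1.181,  5.61 ]), 'grasp_force': np.float64(52.516), 'gripper_width': np.float64(0.102)}
```

Torque has levelled off at 0.25 N·m and the can has started to turn with the cap (cap to can is about 69°), so the cap is at its stop. I'll release, rise and re-measure.

{"op": "play_rows", "data": {"steps": [[[0,0,0],0],[[0,0,0],0],[[0,0,0],0],[[0,0,0.3],0],[[0,0,0.7],0],[[0,0,0.8],8],[[0,0,0.8],8],[[0,0,0.8],8],[[0,0,0.8],8],[[0,0,0.4],8],[[0,0,0],8],[[0,0,0],8],[[0,0,0],8],[[0,0,0],6],[[0,0,0],0],[[0,0,0],0]], "claw": 0}}

```text
clock: 11.65
ee_pos: [0.5722, 0.2056, 0.3218]
ee_rot: [0.63, 3.077, 0.001]
wrist_force: [0.1, -1.2, -0.6]
gripper_width: 0.502
grasp_force: 0.0
```

```bash
python3 o.py; python3 w2.py wr3
```

```text
11.65 [ 0.009  0.021 -0.028] [ 0.1 -1.2 -0.6] [0.5722 0.2056 0.3218] tool y deg 66.86
11.65 [0.5722 0.2056 0.3218]
top ((572.24169921875, 206.92784118652344), (97.80803680419922, 148.33380126953125), 66.86853790283203)
disc 984 0.1296 ((572.5169067382812, 207.8841552734375), (48.36431121826172, 46.7326774597168), 11.716431617736816)
wing 477 0.1543 ((573.15478515625, 207.51266479492188), (45.2780647277832, 10.589617729187012), 88.08353424072266)
roller 1412 [0.1183 0.1251 0.1275] ((536.4923706054688, 121.70850372314453), (20.043684005737305, 95.09545135498047), 66.93474578857422)
```

View pics/wr3.png

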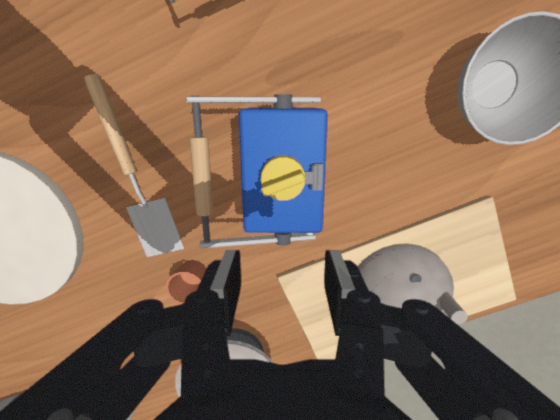

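The picture shows the cap seated at (283,178), with its wing turned 68.8° from the can's x axis, so it is tight. The grip is at (201,175). I'll grasp the grip with the fingers closing along can y.

{"op": "play_rows", "data": {"steps": [[[-0.2,-0.5,0],0],[[-0.23,-0.55,-0.2],0],[[-0.23,-0.55,-0.4],0],[[-0.23,-0.5,-0.7],0],[[0,0,-0.8],0],[[0,0,-0.8],0],[[0,0,-0.8],0],[[0,0,-0.7],0],[[0,0,-0.5],0],[[0,0,-0.4],0],[[0,0,-0.37],0],[[0,0,0],0],[[0,0,0],0]], "claw": -0.2}}

```text
clock: 13.0
ee_pos: [0.5367, 0.1216, 0.0946]
ee_rot: [-0.628, -3.078, 0.0]
wrist_force: [0.1, 0.1, 0.3]
gripper_width: 0.4
grasp_force: 0.0
```

{"op": "play_rows", "data": {"steps": [[[0,0,0],0],[[0,0,0],0],[[0,0,0],0],[[0,0,0],0]], "claw": -1, "force": 60}}

```text
clock: 13.4
ee_pos: [0.5373, 0.1215, 0.0952]
ee_rot: [0.626, 3.077, 0.001]
wrist_force: [1.4, -0.3, -0.3]
gripper_width: 0.211
grasp_force: 58.5
```

```bash
python3 o.py
```

```text
13.4 [-0.123 -0.205 -0.033] [ 1.4 -0.3 -0.3] [0.5373 0.1215 0.0952] tool y deg 67.0
```

{"op": "play_rows", "data": {"steps": [[[0.027,0.062,0.277],0],[[0.039,0.092,0.267],0],[[0.052,0.121,0.2525],0],[[0.063,0.148,0.235],0],[[0,0,0],0]]}}

```text
clock: 13.9
ee_pos: [0.5452, 0.1399, 0.1378]
ee_rot: [0.624, 3.076, 0.003]
wrist_force: [0.2, -1.0, -0.2]
gripper_width: 0.212
grasp_force: 58.8
```

```bash
python3 o.py
```

```text
13.9 [-0.036 -0.081  0.01 ] [ 0.2 -1.  -0.2] [0.5452 0.1399 0.1378] tool y deg 67.06
```

{"op": "play_rows", "data": {"steps": [[[0.074,0.173,0.214],0],[[0.083,0.195,0.19],0],[[0.092,0.214,0.163],0],[[0.099,0.231,0.134],0],[[0.052,0.121,0.056],0],[[0,0,0],0]]}}

```text
clock: 14.5
ee_pos: [0.5605, 0.1771, 0.1664]
ee_rot: [0.625, 3.078, 0.002]
wrist_force: [0.6, -0.4, 0.6]
gripper_width: 0.214
grasp_force: 58.8
```

```bash
python3 o.py; python3 s.py p5
```

```text
14.5 [ 0.021 -0.074 -0.094] [ 0.6 -0.4  0.6] [0.5605 0.1771 0.1664] tool y deg 67.06
side cap 186 [[-42.1, -96.2, 115.7], [-10.1, 5.8, 133.5], [16.2, 25.8, 608.3]] 
side blue 469 [[-75.7, -43.6, 104.0], [-26.0, 18.3, 110.3], [69.8, 56.8, 113.9]] ((571.0429077148438, 207.7759552001953), (102.99018096923828, 153.07275390625), 66.82991790771484)
scene cap 185 [[-11.7, -15.7, 121.0], [5.4, 8.3, 131.4], [23.6, 24.5, 156.7]] 
scene blue 799 [[-69.2, -42.2, 104.6], [24.6, 13.0, 109.4], [75.0, 54.0, 113.4]] ((573.7392578125, 209.43936157226562), (95.33126831054688, 152.02618408203125), 67.19157409667969)
{'clock': np.float64(14.6), 'ee_pos': array([0.56 , 0.176, 0.166]), 'wrist_force': array([ 0.433,  0.688, -0.046]), 'grasp_force': np.float64(58.797), 'gripper_width': np.float64(0.214)}
```

{"op": "play_rows", "data": {"steps": [[[0.02,0.048,-0.17],0],[[0,0,0],0]]}}

```text
clock: 14.8
ee_pos: [0.5601, 0.1755, 0.1619]
ee_rot: [0.626, 3.078, -0.006]
wrist_force: [-6.8, -6.4, 21.3]
gripper_width: 0.221
grasp_force: 60.9
```

```bash
python3 o.py
```

```text
14.8 [-1.096  1.056 -0.039] [-6.8 -6.4 21.3] [0.5601 0.1755 0.1619] tool y deg 67.02
```

{"op": "play_rows", "data": {"steps": [[[0.049,0.115,0.037],0],[[0.049,0.115,0.037],0],[[0.05,0.118,0.022],0],[[0,0,0],0]]}}

```text
clock: 15.2
ee_pos: [0.5672, 0.1918, 0.1669]
ee_rot: [0.626, 3.075, 0.002]
wrist_force: [-6.6, -1.4, 21.5]
gripper_width: 0.219
grasp_force: 61.0
```

```bash
python3 o.py
```

```text
15.2 [-0.194  0.919 -0.109] [-6.6 -1.4 21.5] [0.5672 0.1918 0.1669] tool y deg 66.98
```

{"op": "play_rows", "data": {"steps": [[[0.05,0.118,0.022],0],[[0.047,0.11,0.006],0],[[0.047,0.11,0.006],0],[[0,0,0],0]]}}

```text
clock: 15.6
ee_pos: [0.5732, 0.2057, 0.1682]
ee_rot: [0.626, 3.075, 0.003]
wrist_force: [-4.7, -0.2, 20.7]
gripper_width: 0.214
grasp_force: 60.8
```

```bash
python3 o.py; python3 s.py p6
```

```text
15.6 [-0.019  0.816 -0.032] [-4.7 -0.2 20.7] [0.5732 0.2057 0.1682] tool y deg 67.0
side cap 184 [[-74.6, -95.3, 116.0], [-9.1, 4.8, 132.9], [13.5, 24.9, 626.2]] 
side blue 451 [[-77.6, -42.1, 104.1], [-26.7, 20.4, 110.1], [71.4, 57.1, 114.1]] ((571.7913818359375, 208.35235595703125), (104.6297836303711, 153.69122314453125), 67.09012603759766)
scene cap 181 [[-18.1, -14.5, 118.8], [5.4, 10.1, 131.6], [23.8, 24.2, 175.8]] 
scene blue 743 [[-68.6, -42.5, 104.1], [26.3, 17.2, 109.4], [75.7, 54.6, 113.3]] ((574.0520629882812, 209.94410705566406), (94.40654754638672, 150.53424072265625), 67.09635162353516)
{'clock': np.float64(15.7), 'ee_pos': array([0.573, 0.206, 0.168]), 'wrist_force': array([-4.946, -0.401, 21.225]), 'grasp_force': np.float64(60.798), 'gripper_width': np.float64(0.213)}
```

{"op": "play_rows", "data": {"steps": [[[0.04,0.092,0],0],[[0,0,0],0]]}}

```text
clock: 15.9
ee_pos: [0.5743, 0.2081, 0.1687]
ee_rot: [0.626, 3.075, 0.0]
wrist_force: [-7.3, -5.6, 24.3]
gripper_width: 0.212
grasp_force: 61.2
```

```bash
python3 o.py
```

```text
15.9 [-0.748  1.048 -0.053] [-7.3 -5.6 24.3] [0.5743 0.2081 0.1687] tool y deg 67.0
```

{"op": "play_rows", "data": {"steps": [[[-0.02,-0.05,0.07],0],[[0,0,0.07],0],[[0,0,0],0],[[0,0,0],0]]}}

```text
clock: 16.3
ee_pos: [0.5731, 0.2064, 0.1694]
ee_rot: [-0.627, -3.078, 0.001]
wrist_force: [0.2, -1.5, 0.2]
gripper_width: 0.215
grasp_force: 58.8
```

```bash
python3 o.py
```

```text
16.3 [-0.389 -0.13  -0.046] [ 0.2 -1.5  0.2] [0.5731 0.2064 0.1694] tool y deg 66.99
```

I'll open, rise and check that the handle stays upright by itself.

{"op": "play_rows", "data": {"steps": [[[0,0,0],0],[[0,0,0],0],[[0,0,0.3],0],[[0,0,0.8],0],[[0,0,0.8],0],[[0,0,0.8],0],[[0,0,0.3],0],[[0,0,0],0],[[0,0,0],0]], "claw": -0.2}}

```text
clock: 17.2
ee_pos: [0.5724, 0.2068, 0.2891]
ee_rot: [-0.626, -3.077, 0.001]
wrist_force: [-0.0, -0.8, -0.1]
gripper_width: 0.398
grasp_force: 0.0
```

```bash
python3 w2.py wr4; python3 s.py p7
```

```text
17.2 [0.5724 0.2068 0.2891]
top ((571.7141723632812, 206.94415283203125), (98.12332916259766, 147.41563415527344), 66.93085479736328)
disc 396 0.1296 ((571.87158203125, 207.04244995117188), (47.60953903198242, 40.44218826293945), 67.38175964355469)
wing 263 0.1544 ((572.3084716796875, 207.0157012939453), (45.989402770996094, 10.160409927368164), 87.85490417480469)
roller 2547 [0.1975 0.2023 0.2045] ((588.8884887695312, 196.9120330810547), (23.97496795654297, 128.4400634765625), 66.08589172363281)
side cap 175 [[-61.8, -88.8, 115.8], [-7.9, 6.7, 133.2], [16.8, 24.7, 712.0]] 
side blue 452 [[-76.5, -43.5, 103.9], [-23.9, 20.5, 110.1], [69.3, 57.1, 113.9]] ((571.09521484375, 207.15623474121094), (102.45355224609375, 158.9930877685547), 67.19869232177734)
scene cap 179 [[-13.9, -14.8, 118.5], [5.5, 8.7, 132.3], [22.8, 24.5, 156.6]] 
scene blue 794 [[-68.4, -41.4, 104.0], [22.6, 14.1, 109.5], [74.6, 54.8, 113.7]] ((573.0067138671875, 208.84310913085938), (95.66109466552734, 151.20504760742188), 66.73838806152344)
{'clock': np.float64(17.35), 'ee_pos': array([0.572, 0.207, 0.288]), 'wrist_force': array([-0.399,  0.877,  0.177]), 'grasp_force': np.float64(0.0), 'gripper_width': np.float64(0.398)}
```

View pics/wr4.png

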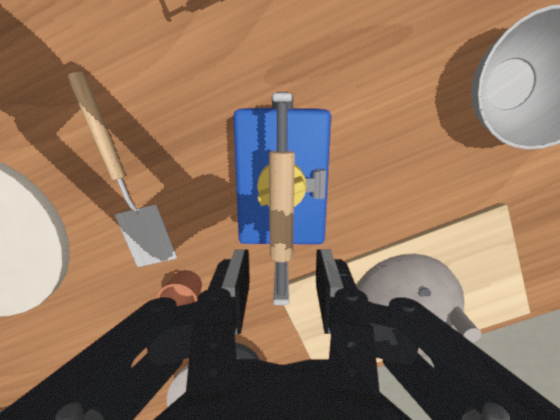

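The picture shows the handle upright across the can, with the grip at (282,205). Its axis is about 2 mm off centre at z 0.195, so h ≈ 1.55 and it is seated in the detent. I'll regrasp and lift.

{"op": "play_rows", "data": {"steps": [[[-0.02,-0.04,-0.5],0],[[0,0,-0.8],0],[[0,0,-0.8],0],[[0,0,-0.5],0],[[0,0,-0.32],0],[[0,0,0],0]]}}

```text
clock: 17.95
ee_pos: [0.5705, 0.2047, 0.1703]
ee_rot: [-0.625, -3.073, 0.004]
wrist_force: [-0.3, -0.5, 0.4]
gripper_width: 0.4
grasp_force: 0.0
```

{"op": "play_rows", "data": {"steps": [[[0,0,0],0],[[0,0,0],0],[[0,0,0],0],[[0,0,0],0],[[0,0,0.05],0],[[0,0,0.05],0],[[0,0,0.1],0],[[0,0,0.1],0],[[0,0,0.1],0],[[0,0,0.1],0],[[0,0,0.05],0],[[0,0,0],0],[[0,0,0],0]], "claw": -1, "force": 90}}

```text
clock: 19.25
ee_pos: [0.5723, 0.2052, 0.1952]
ee_rot: [-0.626, -3.078, 0.0]
wrist_force: [0.1, -0.6, -7.4]
gripper_width: 0.206
grasp_force: 88.4
```

```bash
python3 o.py
cat > t.py <<'E'
from h import *
import sys
# tilt: fit plane to blue top-face points & see lift
for n in('side','scene','wrist'):
    o=observe(); s=cap(n); S=cloud(s,o); h=cv2.cvtColor(s['img'],cv2.COLOR_RGB2HSV); p=o['ee_pos']
    m=(h[...,0]>108)&(h[...,0]<128)&(h[...,1]>130)&(np.hypot(S[...,0]-p[0],S[...,1]-p[1])<.12)
    zt=np.percentile(S[m][:,2],90); P=S[m&(abs(S[...,2]-zt)<.012)]
    for _ in range(4):
        A=np.c_[P[:,:2]-p[:2],np.ones(len(P))]; k=np.linalg.lstsq(A,P[:,2],rcond=None)[0]; r=abs(P[:,2]-A@k); P=P[r<max(.0025,np.median(r)*2)]
    print(n,len(P),'slope deg',np.degrees(k[:2]).round(2),'z at tcp',k[2].round(4),'zmin',np.percentile(S[m][:,2],1).round(4),cv2.minAreaRect(P[:,:2].astype(np.float32)*1000))
    if n=='side': save(sys.argv[1],s['img'])
print(o['clock'])
E
python3 t.py p8
```

```text
19.25 [ 0.002 -0.027 -0.058] [ 0.1 -0.6 -7.4] [0.5723 0.2052 0.1952] tool y deg 67.0
side 323 slope deg [-0.47 -1.08] z at tcp 0.1263 zmin 0.0264 ((570.056884765625, 209.1509246826172), (98.45333099365234, 148.51853942871094), 67.68878173828125)
scene 564 slope deg [-0.57 -0.59] z at tcp 0.1251 zmin 0.0236 ((574.5391235351562, 208.70664978027344), (95.64647674560547, 149.72994995117188), 67.78263092041016)
wrist 5924 slope deg [ 0.09 -0.05] z at tcp 0.1248 zmin 0.1197 ((566.6654663085938, 209.1605987548828), (97.12467956542969, 137.4473876953125), 66.79899597167969)
19.35
```

The can hangs level to within about 0.1° in the wrist view. I'll lift it higher and carry it smoothly.

{"op": "play_rows", "data": {"steps": [[[0,0,0.05],0],[[0,0,0.15],0],[[0,0,0.25],0],[[0,0,0.3],0],[[0,0,0.3],0],[[0,0,0.25],0],[[0,0,0.15],0],[[0,0,0.05],0],[[-0.008,-0.05,0],0],[[-0.016,-0.1,0],0],[[-0.025,-0.15,0],0],[[-0.033,-0.2,0],0],[[-0.041,-0.25,0],0],[[-0.049,-0.3,0],0],[[-0.057,-0.35,0],0],[[-0.066,-0.4,0],0],[[-0.074,-0.45,0],0],[[-0.082,-0.5,0],0]]}}

```text
clock: 21.2
ee_pos: [0.5539, 0.0937, 0.2554]
ee_rot: [0.626, 3.078, -0.0]
wrist_force: [-0.1, 0.2, -6.9]
gripper_width: 0.206
grasp_force: 88.4
```

{"op": "play_rows", "data": {"steps": [[[-0.082,-0.5,0],0],[[-0.082,-0.5,0],0],[[-0.082,-0.5,0],0],[[-0.082,-0.5,0],0],[[-0.082,-0.5,0],0],[[-0.082,-0.5,0],0],[[-0.082,-0.5,0],0],[[-0.082,-0.5,0],0],[[-0.082,-0.5,0],0],[[-0.074,-0.45,0],0],[[-0.074,-0.45,0],0],[[-0.066,-0.4,0],0],[[-0.057,-0.35,0],0],[[-0.049,-0.3,0],0],[[-0.041,-0.25,0],0],[[-0.033,-0.2,0],0],[[-0.025,-0.15,0],0],[[-0.016,-0.1,0],0],[[-0.008,-0.05,0],0],[[0,0,0],0]]}}

```text
clock: 23.2
ee_pos: [0.5071, -0.1927, 0.2552]
ee_rot: [-0.626, -3.079, -0.0]
wrist_force: [-0.6, -0.0, -7.4]
gripper_width: 0.205
grasp_force: 88.4
```

```bash
python3 o.py; python3 t.py p9
```

```text
23.2 [ 0.01   0.012 -0.013] [-0.6 -0.  -7.4] [ 0.5071 -0.1927  0.2552] tool y deg 67.01
side 194 slope deg [-0.69 -2.47] z at tcp 0.1863 zmin 0.0857 ((501.35992431640625, -188.79403686523438), (99.58259582519531, 146.91140747070312), 65.59396362304688)
scene 413 slope deg [-0.89 -2.11] z at tcp 0.185 zmin 0.0814 ((508.2318420410156, -189.65451049804688), (93.51611328125, 148.49984741210938), 66.91381072998047)
wrist 5857 slope deg [-0.44 -1.35] z at tcp 0.185 zmin 0.1802 ((502.4443054199219, -191.35972595214844), (96.95556640625, 141.3755645751953), 66.73625183105469)
23.3
```

View pics/p9.png

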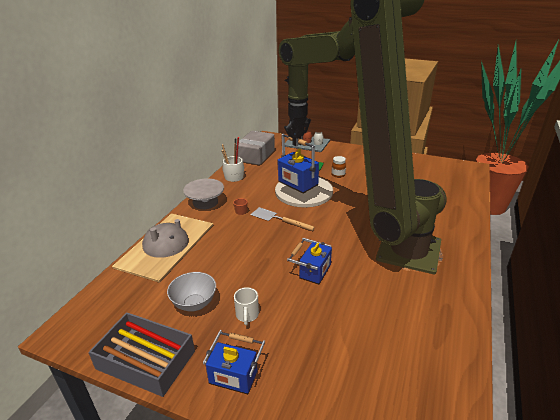

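The picture shows the can hanging at (298,172) just short of the bat's middle, with about 1.4° of swing tilt. The first wrist picture also covers the bat, so I'll refine its centre from that.

```bash
python3 - <<'E'
from h import *
import pickle
def bat(s,o,n):
    S=cloud(s,o); h=cv2.cvtColor(s['img'],cv2.COLOR_RGB2HSV)
    w=((h[...,1]<80)&(h[...,2]>60)&(abs(S[...,2]-.02)<.006)&(np.hypot(S[...,0]-.5,S[...,1]+.253)<.15)).astype(np.uint8)
    cs=max(cv2.findContours(w,cv2.RETR_EXTERNAL,cv2.CHAIN_APPROX_NONE)[0],key=cv2.contourArea)[:,0]
    cs=cs[(cs.min(1)>2)&(cs[:,0]<556)&(cs[:,1]<416)]
    E=ray(s,cs,.02,o)[:,:2]; k=np.abs(np.hypot(*(E-[.4975,-.2525]).T)-.13)<.01; E=E[k]
    A=np.c_[2*E,np.ones(len(E))]; q=np.linalg.lstsq(A,(E**2).sum(1),rcond=None)[0]; print(n,len(E),q[:2].round(4),np.sqrt(q[2]+q[:2]@q[:2]).round(4))
o,C=pickle.load(open('c0.pkl','rb'))
for n in C: bat(C[n],o,n)
o,c=pickle.load(open('wr1.pkl','rb')); bat(c,o,'wr1')
E
python3 t.py p10; python3 o.py
```

```text
scene 161 [ 0.5001 -0.2536] 0.128
side 131 [ 0.4956 -0.251 ] 0.1287
wrist 178 [ 0.5027 -0.2468] 0.1235
wr1 164 [ 0.4986 -0.2482] 0.1274
side 189 slope deg [-0.76 -1.9 ] z at tcp 0.1865 zmin 0.0859 ((503.6886901855469, -187.84933471679688), (101.33116912841797, 147.21742248535156), 66.96043395996094)
scene 393 slope deg [-0.72 -1.47] z at tcp 0.1853 zmin 0.0831 ((509.43853759765625, -184.99734497070312), (91.58885192871094, 146.91812133789062), 66.33959197998047)
wrist 5660 slope deg [0.26 0.05] z at tcp 0.185 zmin 0.1803 ((502.4122314453125, -188.4665985107422), (97.22216796875, 139.10415649414062), 66.67303466796875)
23.45
23.5 [ 0.083 -0.019 -0.014] [-0.1  0.5 -7.2] [ 0.5071 -0.1923  0.2553] tool y deg 67.03
```

{"op": "play_rows", "data": {"steps": [[[-0.01,-0.07,0],0],[[-0.02,-0.15,0],0],[[-0.03,-0.22,0],0],[[-0.04,-0.26,0],0],[[-0.04,-0.26,0],0],[[-0.04,-0.25,0],0],[[-0.03,-0.18,0],0],[[-0.02,-0.09,0],0],[[0,-0.03,0],0],[[0,0,-0.05],0],[[0,0,-0.1],0],[[0,0,-0.15],0],[[0,0,-0.2],0],[[0,0,-0.2],0],[[0,0,-0.2],0],[[0,0,-0.15],0],[[0,0,-0.1],0],[[0,0,-0.05],0],[[0,0,0],0],[[0,0,0],0]]}}

```text
clock: 25.5
ee_pos: [0.4981, -0.2531, 0.2075]
ee_rot: [0.626, 3.078, 0.0]
wrist_force: [-0.0, 0.2, -7.4]
gripper_width: 0.203
grasp_force: 88.4
```

```bash
python3 t.py p11; python3 o.py
```

```text
side 160 slope deg [0.55 1.03] z at tcp 0.139 zmin 0.04 ((498.7070007324219, -243.56063842773438), (101.08663940429688, 151.29672241210938), 64.33352661132812)
scene 344 slope deg [0.61 1.36] z at tcp 0.1373 zmin 0.0379 ((501.8170166015625, -241.34869384765625), (93.40636444091797, 149.5335693359375), 66.16041564941406)
wrist 11116 slope deg [0.91 1.86] z at tcp 0.1376 zmin 0.1331 ((496.45892333984375, -247.6371307373047), (96.79541778564453, 141.65145874023438), 66.8183364868164)
25.6
25.65 [ 0.081  0.008 -0.023] [ 0.  -0.3 -6.9] [ 0.4981 -0.2532  0.2077] tool y deg 67.0
```

{"op": "play_rows", "data": {"steps": [[[0,-0.03,0],0],[[0,0,0],0],[[0,0,0],0],[[0,0,0],0],[[0,0,0],0],[[0,0,0],0],[[0,0,0],0],[[0,0,0],0],[[0,0,-0.025],0],[[0,0,-0.025],0],[[0,0,-0.025],0],[[0,0,-0.025],0],[[0,0,-0.025],0],[[0,0,0],0]]}}

```text
clock: 27.05
ee_pos: [0.4978, -0.2542, 0.202]
ee_rot: [-0.626, -3.078, -0.001]
wrist_force: [-0.1, 1.0, -8.0]
gripper_width: 0.205
grasp_force: 88.4
```

```bash
python3 t.py p12; python3 o.py
```

```text
side 171 slope deg [0.47 0.7 ] z at tcp 0.1333 zmin 0.0337 ((497.06829833984375, -244.047119140625), (106.2415771484375, 147.09225463867188), 65.90773010253906)
scene 337 slope deg [0.29 0.64] z at tcp 0.1322 zmin 0.0324 ((501.2473449707031, -245.1533203125), (94.62393188476562, 148.62533569335938), 66.060546875)
wrist 11248 slope deg [0.66 1.62] z at tcp 0.1321 zmin 0.128 ((495.7382507324219, -249.00408935546875), (96.89757537841797, 141.52749633789062), 66.81687927246094)
27.15
27.2 [ 0.064 -0.029  0.012] [-0.1  0.1 -7.1] [ 0.4979 -0.2543  0.2022] tool y deg 67.0
```

{"op": "play_rows", "data": {"steps": [[[0,0,-0.02],0],[[0,0,-0.02],0],[[0,0,-0.02],0],[[0,0,-0.02],0],[[0,0,-0.02],0],[[0,0,0],0],[[0,0,0],0]]}}

```text
clock: 27.9
ee_pos: [0.498, -0.2545, 0.1986]
ee_rot: [0.626, 3.078, -0.001]
wrist_force: [-2.4, -0.9, -1.6]
gripper_width: 0.204
grasp_force: 89.0
```

```bash
python3 t.py p13; python3 o.py
```

```text
side 182 slope deg [-1.35 -2.35] z at tcp 0.1319 zmin 0.0309 ((494.5492248535156, -249.33526611328125), (97.80705261230469, 154.64157104492188), 64.92328643798828)
scene 352 slope deg [-1.16 -2.63] z at tcp 0.1303 zmin 0.0305 ((499.45098876953125, -251.0839080810547), (93.68656158447266, 147.20069885253906), 68.67923736572266)
wrist 11325 slope deg [-0.49 -1.25] z at tcp 0.1307 zmin 0.1266 ((493.91668701171875, -254.59291076660156), (96.9686508178711, 141.7552490234375), 66.94925689697266)
28.0
28.05 [-0.132  0.216  0.011] [-2.  -0.9 -1.6] [ 0.498  -0.2544  0.1984] tool y deg 67.0
```

{"op": "play_rows", "data": {"steps": [[[0,0,-0.02],0],[[0,0,-0.02],0],[[0,0,-0.02],0],[[0,0,0],0],[[0,0,0],0]]}}

```text
clock: 28.55
ee_pos: [0.4979, -0.2544, 0.1959]
ee_rot: [0.626, 3.078, -0.0]
wrist_force: [-1.1, -1.2, -0.5]
gripper_width: 0.206
grasp_force: 89.1
```

```bash
python3 t.py p14; python3 o.py
```

```text
side 173 slope deg [-1.11 -2.47] z at tcp 0.132 zmin 0.0301 ((495.78289794921875, -248.48023986816406), (100.14131927490234, 150.98388671875), 64.76883697509766)
scene 348 slope deg [-0.75 -2.01] z at tcp 0.1305 zmin 0.0301 ((498.7842102050781, -249.9296112060547), (93.3790512084961, 148.17190551757812), 67.4259262084961)
wrist 11560 slope deg [-0.49 -1.32] z at tcp 0.1307 zmin 0.1266 ((493.3700256347656, -254.39169311523438), (96.71998596191406, 141.12127685546875), 66.7972412109375)
28.65
28.7 [-0.145  0.245 -0.057] [-1.8 -1.2 -0.3] [ 0.498  -0.2544  0.1959] tool y deg 67.0
```

{"op": "play_rows", "data": {"steps": [[[0,0,-0.03],0],[[0,0,-0.03],0],[[-0.01,-0.03,-0.02],0],[[0,0,0],0],[[0,0,0],0]]}}

```text
clock: 29.2
ee_pos: [0.4974, -0.2556, 0.1927]
ee_rot: [0.626, 3.078, -0.0]
wrist_force: [-2.1, -1.4, 0.5]
gripper_width: 0.208
grasp_force: 89.2
```

```bash
python3 t.py p15; python3 o.py
```

```text
side 183 slope deg [-0.55 -2.73] z at tcp 0.1316 zmin 0.0313 ((493.5585021972656, -250.76998901367188), (98.46041870117188, 154.97972106933594), 67.1806640625)
scene 356 slope deg [-0.87 -1.64] z at tcp 0.1304 zmin 0.0302 ((498.0027160644531, -250.6278533935547), (92.63468170166016, 150.26327514648438), 66.86518096923828)
wrist 11733 slope deg [-0.37 -0.99] z at tcp 0.1304 zmin 0.1264 ((491.9598388671875, -254.5249481201172), (96.75025939941406, 138.6304168701172), 66.7972183227539)
29.3
29.35 [-0.198  0.318  0.055] [-1.9 -0.3  0.3] [ 0.4975 -0.2556  0.1927] tool y deg 67.0
```

Wrist force is near zero and the can's top is at 0.130 m, which is bat height plus 110 mm. It is resting on the bat, so I'll settle it and let go.

{"op": "play_rows", "data": {"steps": [[[0,0,-0.03],0],[[0,0,0],0],[[0,0,0],0]], "force": 20}}

```text
clock: 29.65
ee_pos: [0.4975, -0.2555, 0.1915]
ee_rot: [0.626, 3.078, -0.0]
wrist_force: [-1.3, -1.5, 0.5]
gripper_width: 0.199
grasp_force: 89.2
```

{"op": "play_rows", "data": {"steps": [[[0,0,0],0],[[0,0,0],0],[[0,0,0],0],[[0,0,0.1],0],[[0,0,0.3],0],[[0,0,0.7],0],[[0,0,0.8],0],[[0,0,0.6],0],[[0,0,0.3],0],[[0,0,0],0],[[0,0,0],0]], "claw": -0.2}}

```text
clock: 30.75
ee_pos: [0.4971, -0.2552, 0.303]
ee_rot: [-0.626, -3.078, -0.0]
wrist_force: [0.1, -0.0, 0.1]
gripper_width: 0.402
grasp_force: 0.0
```

```bash
sed -i 's/-.572,X\[...,1\]-.205/-.498,X[...,1]+.252/' w2.py; sed -i "s/abs(z-.11)/abs(z-.13)/;s/abs(z-.131)/abs(z-.15)/;s/(z>.145)&(z<.19)/(z>.165)\&(z<.19)/;s/(z>.09)&(z<.24)/(z>.18)\&(z<.24)/" w2.py; python3 w2.py wr5; python3 t.py p16
```

```text
30.75 [ 0.4971 -0.2552  0.303 ]
top ((494.8802490234375, -258.1163024902344), (97.48184204101562, 147.02088928222656), 66.94993591308594)
disc 403 0.1497 ((494.07025146484375, -257.4886169433594), (47.77598190307617, 40.85005569458008), 65.24298095703125)
wing 265 0.1742 ((495.2694396972656, -257.82080078125), (45.862735748291016, 10.412901878356934), 87.42707061767578)
roller 2677 [0.2178 0.2224 0.2246] ((496.8665466308594, -258.38507080078125), (19.774112701416016, 92.96054077148438), 67.32654571533203)
side 164 slope deg [-0.39 -0.93] z at tcp 0.1301 zmin 0.0295 ((493.21392822265625, -254.0574188232422), (97.96382141113281, 149.47647094726562), 65.45455169677734)
scene 348 slope deg [-0.45 -0.54] z at tcp 0.1293 zmin 0.03 ((496.6162109375, -252.85415649414062), (95.65599060058594, 147.4290008544922), 66.2565689086914)
wrist 6860 slope deg [0.1  0.07] z at tcp 0.1295 zmin 0.1263 ((494.7863464355469, -257.8373718261719), (96.77393341064453, 146.7268829345703), 66.85015869140625)
30.9
```

View pics/wr5.png

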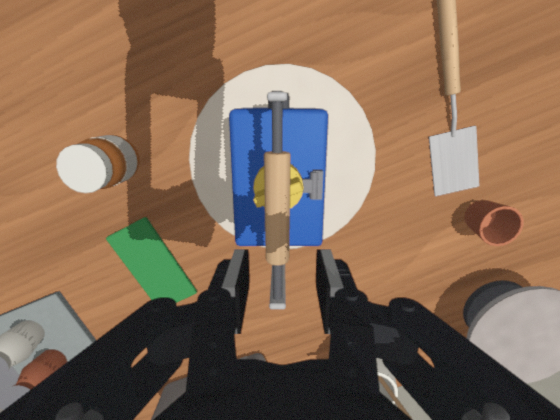

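The picture shows the can level on the bat with the handle upright (grip at (277,205)) and the cap tight. I'll check how well it is centred in this same view.

Run:
```python
from h import *
from scipy.optimize import least_squares
o=observe(); s=cap('wrist'); S=cloud(s,o); h=cv2.cvtColor(s['img'],cv2.COLOR_RGB2HSV)
w=((h[...,1]<60)&(abs(S[...,2]-.02)<.005)&(np.hypot(S[...,0]-.498,S[...,1]+.253)<.145)).astype(np.uint8)
hull=np.concatenate([c[:,0] for c in cv2.findContours(w,cv2.RETR_EXTERNAL,cv2.CHAIN_APPROX_NONE)[0]])
E=ray(s,hull,.02,o)[:,:2]; k=abs(np.hypot(*(E-[.498,-.253]).T)-.13)<.015; E=E[k]
r=least_squares(lambda p:np.hypot(*(E-p[:2]).T)-p[2],[.498,-.253,.13],loss='soft_l1',f_scale=.002); print(len(E),r.x)
r=least_squares(lambda p:np.hypot(*(E-p[:2]).T)-.13,[.498,-.253],loss='soft_l1',f_scale=.002); print(r.x)
```

```text
487 [ 0.49797221 -0.25434207  0.12760667]
[ 0.49911223 -0.25499175]
```

The can is about 5 mm from the bat's middle, and the gripper is clear of everything. Handing in.

```bash
python3 -c "
from cell import job
print(job.finish_job())"
```

```text
the job is handed in; nothing more can be done
None
```

The job is handed in: the cap is folded down and turned to its stop, the handle is clicked upright, and the can stands level and released on the bat, about 5 mm off its middle, at about 31 s of the 72 s allowed.

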